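# Fit the copper lap to the tilted lapping head

### The job

Fit the copper lap to the little lapping head: take the blue knurled nut off its leaning spindle, slide the brass spacer on down to the flange, then the copper lap (lift it alone off the dark lap it is nested on) right way up onto the spacer, and last put the nut back on top so that all three sit flush on one another. Leave the dark lap and the stone jars where they stand.

Things in the scene. Friction and masses are not known exactly. Their poses are not given: they have to be found in the camera images.
- spindle: Fixed steel spindle of the lapping head. Origin: centre of the flange face that carries the stack, 105 mm above the desk; z runs up along the spindle, which leans 30 degrees from vertical roughly towards the robot; y is level. 12 mm thick, straight to 50 mm above the flange, then tapering to 6 mm at its tip at 58 mm. Flange 48 mm wide; 7 mm below it the end face of the 78 mm wide motor can.
- lapper: The fixed lapping head: dark motor can tilted on a grey base plate. Origin on the desk right under the flange centre; x points to its back. The plate, 150 x 120 mm, reaches 45 mm to the front, 105 mm to the back and 60 mm to each side of it.
- nut_c (a point): Centre of the knurled nut of blue anodised metal: a loose ring 30 mm in diameter, 22 mm high, through bore 17 mm, no thread (it slips on and off), z along its bore; either way up will do. 60 g. It starts on the bare spindle, standing on the flange. In the finished stack its centre is 51 mm above the flange face.
- spacer_c (a point): Centre of the brass spacer: a loose ring 34 mm in diameter, 26 mm high, through bore 17 mm, standing on the desk, z along its bore; either way up will do. 80 g. Fully home, its centre is 13 mm above the flange face.
- lap_top_c (a point): Centre of the loose copper lap, 52 mm wide, bore 17 mm, 19 mm high, z up: an upright rim 15 mm high (grip it here), on top a boss 38 mm wide, 4 mm high; underneath a recess 44 mm wide, 5 mm deep, that drops over the boss of the lap below or over the spacer. 140 g. It starts nested on the dark lap, its rim 15 to 30 mm above the desk. Fully home on the spacer its centre is 30.5 mm above the flange face.
- lap_low_c (a point): Centre of the dark steel lap, same shape and size, loose, standing on the desk under the copper one. It stays where it is.
- stone_jar_1_c (a point): Centre of a bystander: a glass jar with black cap, 39 mm in diameter, 43 mm high, standing among the parts in front of the lapping head.
- stone_jar_2_c (a point): Centre of another such jar, at the far left.
- stone_jar_3_c (a point): Centre of a third such jar, at the far left.
Things that resemble listed ones, but are neither listed nor needed, are in the scene too. Of the things that look like the part that bears spacer_c, the larger one is meant.

How it is judged:
On the way, in this order (a step that is already met when the one before it is completed fails the run):
1. the nut is taken off the spindle (distance between nut_c and spindle above 0.09 m), for 0.2 s.
2. the brass spacer is fully home on the flange (z of spacer_c in the frame of spindle between 0.01 and 0.016 m and x of spacer_c in the frame of spindle between -0.0045 and 0.0045 m and y of spacer_c in the frame of spindle between -0.0045 and 0.0045 m and angle between the z axis of spacer_c and the z axis of spindle, either way round below 0.12 rad), for 0.2 s.
3. the copper lap sits flush on the spacer (all of step 2 and z of lap_top_c in the frame of spindle between 0.0275 and 0.0335 m and x of lap_top_c in the frame of spindle between -0.0045 and 0.0045 m and y of lap_top_c in the frame of spindle between -0.0045 and 0.0045 m and angle between the z axis of lap_top_c and the z axis of spindle, either way round below 0.12 rad), for 0.2 s.
4. the nut sits flush on the lap (all of step 3 and z of nut_c in the frame of spindle between 0.048 and 0.054 m and x of nut_c in the frame of spindle between -0.0045 and 0.0045 m and y of nut_c in the frame of spindle between -0.0045 and 0.0045 m and angle between the z axis of nut_c and the z axis of spindle, either way round below 0.12 rad), for 0.2 s.
At the end, for the whole second after the job is handed in: Spacer, copper lap and nut are stacked on the spindle in this order, each within 3 mm of its seated height along the spindle, 4.5 mm of the axis in each direction and 7 degrees of square; the dark lap and the three jars are within 30 mm of where they started (all of step 4 and distance of each of lap_low_c, stone_jar_1_c, stone_jar_2_c, stone_jar_3_c from where it was at the start of the episode below 0.03 m); the robot touches nothing.
It fails at once if the dark lap is lifted by more than 10 mm or shifted by more than 30 mm (height (world z) of lap_low_c above 0.0195 m or distance of lap_low_c from where it was at the start of the episode above 0.03 m).
It fails at once if a stone jar is shifted or upset by more than 30 mm (distance of any of stone_jar_1_c, stone_jar_2_c, stone_jar_3_c from where it was at the start of the episode above 0.03 m).
It also fails if it takes over 69 s, if anything falls off the work surface, if the arm or the gripper's body presses on something with over 40 N, if the wrist force passes 120 N, or if a joint passes its speed limit or range.

### The arm

A 7-joint arm with a two-finger parallel gripper is mounted at the origin on a cart in front of the work surface, level with it; the furniture and walls round the work are solid. World frame = base frame: x ahead of the robot, y to its left, z up, the work surface at z = 0. Lengths are in m, angles in rad, forces in N, time in s.
With the tool pointing down it reaches from about 0.425 to 0.875 m from the base axis. Payload 4.7 kg.
Tool frame: the origin (TCP) lies on the mounting face of the last link; the fingertips stand 173 mm ahead of it and the grasp point (between the pads) lies 155 mm ahead of it; z points along the fingers, y is the line along which they close (so a half turn about z gives the same grasp; the last joint's range is limited). The gripper opens to 85 mm and grips with 20 to 120 N. Pads are 22 mm wide; open, the fingers measure 114 mm over their backs; the gripper's body (76 mm by 85 mm) begins 54 mm behind the grasp point. The pads swing forward as they close: fully open they stand 13 mm farther back than shut.
Start: joints at [1.192, 0.321, -0.07, 1.45, 0.023, 1.371, -0.057], TCP at [0.249, -0.601, 0.405] pointing down, gripper open.
Joint ranges: [-2.86, 2.86], [-0.3, 2.09], [-1.38, 1.24], [0.06, 2.45], [-1.56, 4.7], [0.09, 2.05], [-2.69, 2.69]. Speed limits (rad/s): [2.57, 2.57, 3.14, 3.14, 3.14, 3.14, 3.14].

### API

Orientations are given as a unit quaternion [x, y, z, w].
In Python, from station import r, imaging gives the robot as it stands.
- The arm moves only by the shell command python3 -m inch 'ROWS'. ROWS is text: rows parted by semicolons, each of 7 numbers parted by spaces: the shift along the tool's x, y, z in mm, then the turn, a rotation vector about the tool's x, y, z in units of 5 degrees (1.0 is 5 degrees), then the finger opening in mm, from 0 to 85.4. A call has 1 to 12 rows; each row shifts and turns the commanded pose from where the row before left it, along the tool's axes as they then stand; what a row does not reach is not made up. A row lasts 1/8 s, in which the tool goes at most 62.5 mm and 10.7 degrees, less where a joint would pass 70% of its speed; a pose out of reach is approached as far as the arm can. A call is refused whole if a number of a shift passes 62.5 or a number of a turn 1, either way. A call with a gripper value outside its range is refused whole. The fingers move at their own pace and stop on an object; the grip force is fixed at half the most. Time passes only in rows, so rows that do not move let the fingers close. It gives the time, the measured TCP pose, the force, the opening and the grip force at its end, in the units of the state.
- r.get_obs(): the state, without advancing time (a new reading comes with each control period).
- imaging.snapshot(name): name is "scene" or "top"; returns (picture, depth): 400x640x3 uint8, red, green, blue; 400x640 float32, m along the optical axis (not along the pixel's ray), 0 where there is no reading.
- imaging.camera_model(name): a dict with "intrinsics" (3x3 intrinsics, pixels), "k1" (the pictures are not rectified: a ray, as slopes to the right and down, at radius r is drawn at 1 + k1 r^2 times it, then the intrinsics apply), "camera_from_world" (4x4, takes a point from world to camera coordinates). Camera axes: x right, y up, looking along -z (the intrinsics and any distortion apply to the point x, -y, -z); pixel columns grow to the right and rows downward; lengths in m; the calibration is good to about 2 mm. A picture is of the moment at which its call begins. camera_model takes no time and is no camera call.
- r.hand_in(): hands the job in; it is judged then, once.
The state is a dict: "time": time; "joints": joint angles; "qvel": joint speeds; "effort": joint torques, N m; "eef_pos": TCP position; "tool_rot": TCP orientation; "ft_force": force on the tool from outside, world axes, zero at the start; "ft_torque": the same for the moment, N m; "gripper_width": finger opening in m; "grasp_force": force on a finger pad.
Only numpy, scipy, OpenCV 4.12 (cv2) and the standard library are available. Lean on these libraries where they do the work, as an engineer would, in place of code of your own. Each camera call takes 0.05 s, during which the arm holds its last target. There are 200 camera calls.

## Working session

There is one attempt and no reset: what is moved stays moved. The work goes in short steps, Python scripts to look and compute and a shell command to move; the robot and the scene stay as the last step left them, time stands still between calls to the robot, and variables do not carry over. Pictures are saved under pics/ and viewed, at most 10 in all, crops included, and the job is handed in when it is done.

```bash
ls; mkdir -p pics; cat > h.py <<'E'
import numpy as np,cv2
from station import r,imaging
def snap(n):
    p,d=imaging.snapshot(n); return p,d
def pts(n,d):
    "world points for every pixel from depth"
    m=imaging.camera_model(n);K=np.array(m["intrinsics"]);k=m["k1"];T=np.linalg.inv(np.array(m["camera_from_world"]))
    v,u=np.mgrid[0:400,0:640].astype(float)
    s=slopes(np.stack([u,v],-1),K,k)
    P=np.stack([s[...,0]*d,-s[...,1]*d,-d,np.ones_like(d)],-1)
    return (P@T.T)[...,:3]
def slopes(uv,K,k):
    x=(uv[...,0]-K[0,2])/K[0,0];y=(uv[...,1]-K[1,2])/K[1,1]
    a,b=x.copy(),y.copy()
    for _ in range(20):
        f=1+k*(a*a+b*b);a,b=x/f,y/f
    return np.stack([a,b],-1)
def onplane(n,uv,z):
    m=imaging.camera_model(n);T=np.linalg.inv(np.array(m["camera_from_world"]))
    s=slopes(np.array(uv,float),np.array(m["intrinsics"]),m["k1"])
    D=np.stack([s[...,0],-s[...,1],-np.ones(s.shape[:-1])],-1)@T[:3,:3].T
    o=T[:3,3];return o+D*((z-o[2])/D[...,2])[...,None]
def proj(n,X):
    m=imaging.camera_model(n);K=np.array(m["intrinsics"]);X=np.atleast_2d(X)
    c=(np.c_[X,np.ones(len(X))]@np.array(m["camera_from_world"]).T)
    x=c[:,0]/-c[:,2];y=-c[:,1]/-c[:,2];f=1+m["k1"]*(x*x+y*y)
    return np.c_[K[0,0]*x*f+K[0,2],K[1,1]*y*f+K[1,2]]
def save(name,p): cv2.imwrite("pics/"+name,cv2.cvtColor(p,cv2.COLOR_RGB2BGR))
E
python3 - <<'E'
from h import *
for n in("scene","top"):
    p,d=snap(n);save(n+"0.png",p);np.savez(n+"0.npz",p=p,d=d)
    m=imaging.camera_model(n);print(m,np.linalg.inv(m["camera_from_world"])[:3,3])
print(r.get_obs())
E
```

```text
pics
{'intrinsics': array([[370.38537916,   0.        , 318.72860922],
       [  0.        , 370.38537916, 197.42603683],
       [  0.        ,   0.        ,   1.        ]]), 'k1': -0.052054630553639715, 'camera_from_world': array([[ 0.85674743, -0.51570404,  0.00576086, -0.41853042],
       [ 0.22679329,  0.38676051,  0.89385743, -0.28263133],
       [-0.46319396, -0.76450353,  0.44831429, -0.48667211],
       [ 0.        ,  0.        ,  0.        ,  1.        ]])} [ 0.19725017 -0.47858974  0.47322527]
{'intrinsics': array([[474.33980875,   0.        , 323.3692354 ],
       [  0.        , 474.33980875, 189.81603209],
       [  0.        ,   0.        ,   1.        ]]), 'k1': -0.028286281186670273, 'camera_from_world': array([[-0.19829488, -0.9801229 ,  0.00618459,  0.25994874],
       [ 0.95948023, -0.19282202,  0.20546862, -0.53983305],
       [-0.20019197,  0.04667736,  0.97864416, -0.8282847 ],
       [ 0.        ,  0.        ,  0.        ,  1.        ]])} [0.4036897  0.18935216 0.91990706]
{'time': 0.1, 'joints': array([ 1.19209674,  0.32177097, -0.07007002,  1.45155987,  0.02262762,
        1.37081011, -0.05687653]), 'qvel': array([ 4.47755364e-05, -8.09794370e-04, -2.05995500e-03, -1.06158919e-03,
        1.06955230e-03,  1.00650190e-03,  1.20948903e-03]), 'effort': array([ 1.96215578e-04, -4.94878078e+01, -3.83782033e-01, -3.15212345e+01,
        1.31836371e-02,  7.36352726e-03,  1.07746303e-05]), 'eef_pos': array([ 0.24869281, -0.60034488,  0.40371471]), 'tool_rot': array([ 9.80770895e-01,  1.95160640e-01, -2.33078085e-04, -8.49578394e-04]), 'ft_force': array([ 0.50578399,  1.09868591, -0.28580928]), 'ft_torque': array([ 0.00153364,  0.06287423, -0.02675471]), 'grasp_force': 0.0, 'gripper_width': 0.08538388117571498}
```

View pics/scene0.png

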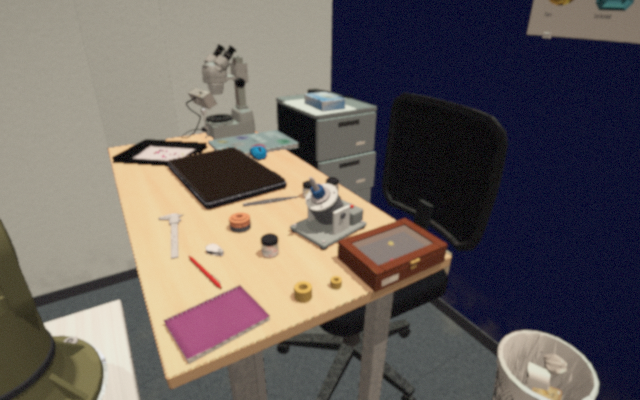

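View pics/top0.png

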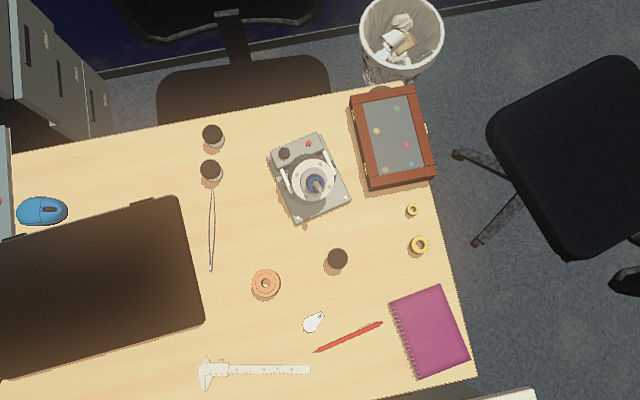

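Top picture: the brass rings are at (420,245), large, and (412,210), small. The larger one is the spacer. The copper lap is at (265,283), jar 1 at (337,258), the nut and spindle at (315,184), and jars 2 and 3 at (210,170) and (213,136). I'll confirm with one crop and measure.

```bash
python3 - <<'E'
from h import *
out=[]
for n in("top","scene"):
    z=np.load(n+"0.npz");p,d=z["p"],z["d"];W=pts(n,d);hsv=cv2.cvtColor(p,cv2.COLOR_RGB2HSV)
    boxes={"top":dict(big=(400,228,440,262),small=(400,198,425,222),lap=(245,262,286,305),jar1=(322,243,352,274),nut=(296,168,332,200)),
           "scene":dict(big=(288,276,318,304),small=(326,272,346,292),lap=(225,208,255,234),nut=(305,180,345,215))}[n]
    for k,(a,b,c,e) in boxes.items():
        w=W[b:e,a:c].reshape(-1,3);q=hsv[b:e,a:c].reshape(-1,3)
        s=w[:,2]>0.006
        zz=np.percentile(w[s,2],[5,50,90,98])
        top=s&(w[:,2]>zz[3]-0.004)&(w[:,2]<zz[3]+.003)
        print(n,k,"z",zz.round(4),"topctr",((w[top].min(0)+w[top].max(0))/2).round(4),"ext",np.ptp(w[top],0).round(4),"mean",w[top].mean(0).round(4),"hsvmed",np.median(q[s],0))
def crop(n,a,b,c,e,f):
    p=np.load(n+"0.npz")["p"];return cv2.resize(p[b:e,a:c],(400,300),interpolation=cv2.INTER_CUBIC)
save("crops.png",np.vstack([np.hstack([crop("top",390,195,450,240+15,0)[:, :],crop("scene",280,160,360,220,0)]),np.hstack([crop("top",280,150,360,210,0),crop("top",240,260,300,305,0)])]))
E
```

```text
top big z [0.0121 0.0256 0.0281 0.9199] topctr [0.4037 0.1894 0.9199] ext [0. 0. 0.] mean [0.4037 0.1894 0.9199] hsvmed [ 23. 112. 231.]
top small z [0.0089 0.0168 0.0188 0.0211] topctr [ 0.518  -0.0161  0.0191] ext [0.0217 0.0205 0.004 ] mean [ 0.5177 -0.0151  0.0182] hsvmed [ 24. 111. 230.]
top lap z [0.0189 0.0315 0.035  0.0374] topctr [0.4359 0.2862 0.0358] ext [0.0355 0.0356 0.0049] mean [0.4364 0.2854 0.0348] hsvmed [ 15. 108. 232.]
top jar1 z [0.038  0.0429 0.0451 0.0464] topctr [0.4538 0.1473 0.0445] ext [0.0362 0.0353 0.0041] mean [0.453  0.1473 0.0438] hsvmed [ 14.  94. 125.]
top nut z [0.0168 0.1046 0.1281 0.1532] topctr [0.5648 0.1591 0.1527] ext [0.0118 0.0104 0.0069] mean [0.5647 0.1595 0.1529] hsvmed [ 20.  36. 201.]
scene big z [0.0085 0.0216 0.0247 0.0257] topctr [ 0.4475 -0.0087  0.0248] ext [0.0331 0.0346 0.006 ] mean [ 0.4471 -0.0104  0.0237] hsvmed [ 19. 149. 181.]Traceback (most recent call last):
  File "<stdin>", line 12, in <module>
    return umr_minimum(a, axis, None, out, keepdims, initial, where)
ValueError: zero-size array to reduction operation minimum which has no identity
```

```bash
python3 - <<'E'
from h import *
z=np.load("top0.npz");p,d=z["p"],z["d"];W=pts("top",d);W[d<=0]=np.nan
def crop(n,a,b,c,e):
    p=np.load(n+"0.npz")["p"];return cv2.resize(p[b:e,a:c],(400,300),interpolation=cv2.INTER_CUBIC)
save("crops.png",np.vstack([np.hstack([crop("top",385,200,453,251+10),crop("scene",285,170,365,230)]),np.hstack([crop("top",280,150,360,210),crop("top",240,260,300,305)])]))
# raised ring objects: minAreaRect / enclosing of colour mask in top view
hsv=cv2.cvtColor(p,cv2.COLOR_RGB2HSV)
for k,(a,b,c,e),h in(("big",(400,228,440,262),.026),("lap",(245,262,286,305),.034),("lap_rim",(245,262,286,305),.030),("jar1",(322,243,352,274),.043)):
    w=W[b:e,a:c]
    m=(w[...,2]>h-.006)&(w[...,2]<h+.006)
    if k=="lap_rim": m=w[...,2]>.022
    m=m.astype(np.uint8);cs,_=cv2.findContours(m,cv2.RETR_EXTERNAL,cv2.CHAIN_APPROX_NONE);ct=max(cs,key=cv2.contourArea)
    el=cv2.fitEllipse(ct);u=np.array(el[0])+[a,b];print(k,u,el[1],onplane("top",u[None],h)[0].round(4),"z med",np.nanmedian(w[m>0][:,2]).round(4), "depth mean",np.nanmean(w[m>0],0).round(4))
# desk level
print("desk z",np.nanmedian(W[300:330,150:240,2]) , np.nanmedian(W[280:300,360:380,2]))
# plate
w=W[120:235,255:365];m=(w[...,2]>.006)&(w[...,2]<.10)
q=w[m];q=q[(q[:,0]>.42)]
R=cv2.minAreaRect((q[:,:2]*1000).astype(np.float32));print("plate all",R,cv2.boxPoints(R).round(1).tolist())
# height histogram
print(np.histogram(w[...,2][np.isfinite(w[...,2])],bins=np.arange(0,.2,.005)))
# spindle pts
s=w[w[...,2]>.135];print("above .135",len(s));
import sys
c=s.mean(0);U,S,V=np.linalg.svd(s-c);print(c.round(4),V[0].round(3),s[np.argmax(s[:,2])].round(4))
E
```

```text
big [419.74625015 244.31159973] (16.759204864501953, 17.366878509521484) [ 0.4478 -0.0106  0.026 ] z med 0.026 depth mean [ 0.4478 -0.0108  0.0257]
lap [265.41654205 282.52641487] (26.639270782470703, 27.43547248840332) [0.4355 0.2858 0.034 ] z med 0.032 depth mean [0.4355 0.286  0.0319]
lap_rim [265.50518608 282.59301376] (26.941930770874023, 27.74275779724121) [0.4355 0.2861 0.03  ] z med 0.0317 depth mean [0.4355 0.2859 0.0316]
jar1 [337.44831657 257.63448048] (19.585317611694336, 20.05229949951172) [0.4533 0.1474 0.043 ] z med 0.0429 depth mean [0.4534 0.1474 0.0429]
desk z 0.028155797979090624 8.965274156669256e-05
plate all ((625.3484497070312, 134.70059204101562), (149.88877868652344, 212.05105590820312), 11.750137329101562) [[530.4000244140625, 223.1999969482422], [573.5999755859375, 15.600000381469727], [720.2999877929688, 46.20000076293945], [677.0999755859375, 253.8000030517578]]
(array([3828,   32,  567, 1144,   40,   36,   32,   38,   80,  605,  392,
         97,   59,   53,  174,  129,  139,  133,  145,  153,  162,  189,
        296,  144,   60,   85,   14,    8,    8,   12,   23,   11,    0,
          0,    0,    0,    0,    0,    0]), array([0.   , 0.005, 0.01 , 0.015, 0.02 , 0.025, 0.03 , 0.035, 0.04 ,
       0.045, 0.05 , 0.055, 0.06 , 0.065, 0.07 , 0.075, 0.08 , 0.085,
       0.09 , 0.095, 0.1  , 0.105, 0.11 , 0.115, 0.12 , 0.125, 0.13 ,
       0.135, 0.14 , 0.145, 0.15 , 0.155, 0.16 , 0.165, 0.17 , 0.175,
       0.18 , 0.185, 0.19 , 0.195]))
above .135 62
[0.5679 0.1601 0.1492] [-0.648 -0.164  0.743] [0.5637 0.1578 0.1578]
```

View pics/crops.png

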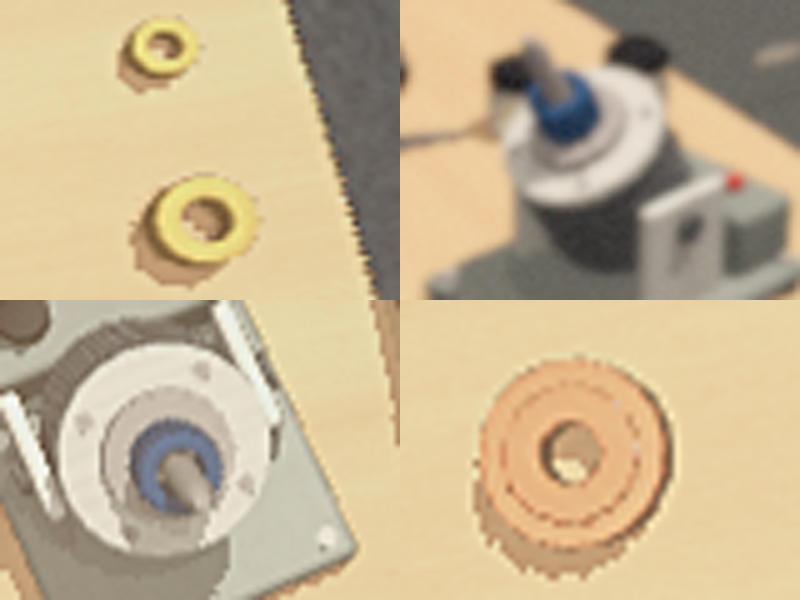

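The crop confirms it: the larger ring, at top (420,244), is the spacer. The nut sits on the flange with the spindle leaning towards the robot. Next I'll fit the lapper's yaw and flange centre.

```bash
cat > fitsp.py <<'E'
from h import *
from scipy.optimize import least_squares
z=np.load("top0.npz");p,d=z["p"],z["d"];W=pts("top",d);W[d<=0]=np.nan
w=W[120:235,255:365].reshape(-1,3);w=w[np.isfinite(w).all(1)]
q=w[(w[:,2]>.009)&(w[:,2]<.022)&(w[:,1]>.07)&(w[:,1]<.26)]
R=cv2.minAreaRect((q[:,:2]*1000).astype(np.float32));print("plate",R,cv2.boxPoints(R).round(1).tolist(),np.median(q[:,2]))
# plane fit of can/flange faces -> axis
P=w[(w[:,2]>.06)&(w[:,2]<.135)&(w[:,1]>.09)&(w[:,1]<.24)]
best=None;rng=np.random.default_rng(0)
for _ in range(3000):
    a,b,c=P[rng.choice(len(P),3,False)];n=np.cross(b-a,c-a);l=np.linalg.norm(n)
    if l<1e-5: continue
    n/=l;n*=np.sign(n[2]);k=np.abs((P-a)@n)<.0015
    if best is None or k.sum()>best[0]: best=(k.sum(),n,k)
F=P[best[2]];c=F.mean(0);n=np.linalg.svd(F-c)[2][2];n*=np.sign(n[2])
print("plane n",n.round(3),"tilt",np.degrees(np.arccos(n[2])).round(2),"yaw of back",np.degrees(np.arctan2(-n[1],-n[0])).round(2),len(F))
# in-plane ring of can face: circle centre via outer contour
yaw=np.arctan2(-n[1],-n[0]);ax=np.array([-np.cos(yaw)*.5,-np.sin(yaw)*.5,np.sqrt(.75)])
ey=np.array([-np.sin(yaw),np.cos(yaw),0]);ex=np.cross(ey,ax)
uv=np.c_[(F-c)@ex,(F-c)@ey]*1000
print("enclosing",cv2.minEnclosingCircle(uv.astype(np.float32)),"bounds",np.percentile(uv,[.5,99.5],axis=0))
cc,rr=cv2.minEnclosingCircle(uv.astype(np.float32))
O=c+ex*cc[0]/1000+ey*cc[1]/1000+ax*.007;print("flange centre",O.round(4))
h=(P-O)@ax*1000;print(np.histogram(h,bins=np.arange(-12,30,1)))
s=w[w[:,2]>.13];l=s-O;print("spindle pts in frame x,y",(l@ex*1000).mean().round(2),(l@ey*1000).mean().round(2),"maxz",(l@ax*1000).max())
print("ex,ey,ax",ex.round(4),ey.round(4),ax.round(4))
E
python3 fitsp.py
```

```text
plate ((618.5794067382812, 170.54429626464844), (150.1550750732422, 120.09004974365234), 12.593049049377441) [[532.2000122070312, 212.8000030517578], [558.4000244140625, 95.5999984741211], [704.9000244140625, 128.3000030517578], [678.7999877929688, 245.5]] 0.015781938456397526
plane n [-0.482 -0.119  0.868] tilt 29.79 yaw of back 13.81 601
enclosing ((-2.217651605606079, -0.27999067306518555), 39.052555084228516) bounds [[-39.98942302 -38.07371729]
 [ 35.33353117  36.56328745]]
flange centre [0.5902 0.1642 0.1054]
(array([ 11,  24,  68, 135, 226, 226, 132,  52,  26,  25,  46,  79,  61,
        28,  15,   7,   4,   4,   1,   4,   3,   4,   3,   2,   2,   8,
         4,   3,  10,   2,  10,  17,  36,  39,  28,  16,   3,   3,   0,
         1,   1]), array([-12, -11, -10,  -9,  -8,  -7,  -6,  -5,  -4,  -3,  -2,  -1,   0,
         1,   2,   3,   4,   5,   6,   7,   8,   9,  10,  11,  12,  13,
        14,  15,  16,  17,  18,  19,  20,  21,  22,  23,  24,  25,  26,
        27,  28,  29]))
spindle pts in frame x,y 3.41 0.78 maxz 59.28838702067684
ex,ey,ax [0.841  0.2067 0.5   ] [-0.2387  0.9711  0.    ] [-0.4855 -0.1194  0.866 ]
```

```bash
cat > go.py <<'E'
import sys
from h import *
from scipy.spatial.transform import Rotation as Ro
yaw=np.radians(12.6);c,s=np.cos(yaw),np.sin(yaw)
O=np.array([.5896,.1640,.105]);ax=np.array([-.5*c,-.5*s,.75**.5]);ey=np.array([-s,c,0]);ex=np.cross(ey,ax)
RS=np.c_[ex,-ey,-ax]
def down(a): a=np.radians(a);return np.array([[np.cos(a),np.sin(a),0],[np.sin(a),-np.cos(a),0],[0,0,-1]])
def tip(w):
    t=np.arcsin(-.1018+w/2/57.15);return 173-57.15*(.9948-np.cos(t))
def rel(tcp,R):
    "remaining shift (mm, tool axes now; and after the turn) and turn (5deg units, about tool axes)"
    o=r.get_obs();A=Ro.from_quat(o["tool_rot"]).as_matrix();dp=(np.asarray(tcp)-o["eef_pos"])*1000
    print("t",o["time"],"shift now-axes",(A.T@dp).round(1),"after-turn axes",(R.T@dp).round(1),
      "rotvec/5deg",(Ro.from_matrix(A.T@R).as_rotvec()*180/np.pi/5).round(2),"w",round(o["gripper_width"]*1000,1),"F",o["ft_force"].round(1))
def spin(ztip,w): rel(O+ax*(ztip+tip(w))/1000,RS)     # fingertips ztip mm above flange along spindle
def desk(x,y,ztip,w,a=12.6): rel([x,y,(ztip+tip(w))/1000],down(a))
def me():
    o=r.get_obs();A=Ro.from_quat(o["tool_rot"]).as_matrix();return o["eef_pos"],A,o
E
python3 -m inch '37 -46 0 0 0 0 50;37 -46 0 0 0 0 50;37 -46 0 0 0 0 50;37 -46 0 0 0 0 50;37 -46 0 0 0 0 50;37 -46 0 0 0 0 50;37 -46 0 0 0 0 50;37 -46 0 0 0 0 50;37 -46 0 0 0 0 50;37 -46 0 0 0 0 50;37 -46 0 0 0 0 50;37 -46 0 0 0 0 50'
python3 -c "
from go import *
spin(70,50)"
```

```text
time: 1.6
eef_pos: [0.4476, 0.0812, 0.4046]
tool_rot: [0.981, 0.195, 0.0, 0.001]
ft_force: [1.0, -0.1, -0.5]
gripper_width: 0.0499
grasp_force: 0.0
t 1.6 shift now-axes [ 44.7 -42.9  91.8] after-turn axes [-14.1 -49.8  97.8] rotvec/5deg [-0.5   5.98  1.93] w 49.9 F [ 1.  -0.1 -0.5]
```

```bash

python3 -m inch '0 0 0 -0.08 1 0.32 50;0 0 0 -0.08 1 0.32 50;0 0 0 -0.08 1 0.32 50;0 0 0 -0.08 1 0.32 50;0 0 0 -0.08 1 0.32 50;0 0 0 -0.08 1 0.32 50;-7 -25 0 0 0 0 50;-7 -25 0 0 0 0 50;0 0 30 0 0 0 50;0 0 30 0 0 0 50;0 0 0 0 0 0 50'
python3 - <<'E'
from go import *
spin(70,50)
for n in("scene","top"):
    p,d=snap(n);np.savez(n+"1.npz",p=p,d=d)
    tp=me()[0]+me()[1][:,2]*tip(50)/1000
    print(n,proj(n,np.array([tp,O,O+ax*.058,tp+me()[1][:,1]*.025,tp-me()[1][:,1]*.025])).round(0).tolist())
a=np.load("scene1.npz")["p"][80:240,240:400];b=np.load("top1.npz")["p"][100:260,230:390]
save("n1.png",np.hstack([cv2.resize(x,(400,400),interpolation=cv2.INTER_CUBIC) for x in(a,b)]))
E
```

```text
time: 2.98
eef_pos: [0.4582, 0.1236, 0.3446]
tool_rot: [0.963, 0.11, 0.246, -0.027]
ft_force: [-0.9, 0.2, -0.0]
gripper_width: 0.05
grasp_force: 0.0
t 2.975 shift now-axes [ -0.2 -10.7  36.1] after-turn axes [ -1.1 -10.8  36.1] rotvec/5deg [-0.03  0.28  0.08] w 50.0 F [-0.9  0.2 -0. ]
scene [[304.0, 163.0], [320.0, 194.0], [310.0, 177.0], [313.0, 166.0], [296.0, 160.0]]
top [[333.0, 196.0], [314.0, 181.0], [320.0, 190.0], [348.0, 189.0], [319.0, 202.0]]
```

View pics/n1.png

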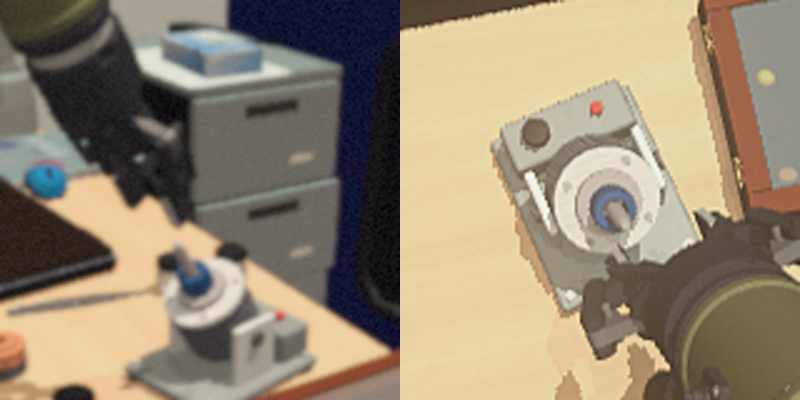

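The scene view puts the open fingertips at about (295,162) and (314,168), above the spindle tip at (311,177). The projection agrees with this. I'll correct the residual and go down.

```bash

python3 -m inch '0 0 0 0 0.28 0.08 50;-1 -11 0 0 0 0 50;0 0 30 0 0 0 50;0 0 0 0 0 0 50;0 0 0 0 0 0 50'
python3 -c "
from go import *
spin(2,30)
p,d=snap('top');W=pts('top',d)
print(r.get_obs()['time'])
spin(2,30)"
```

```text
time: 3.7
eef_pos: [0.4704, 0.1375, 0.3216]
tool_rot: [0.959, 0.106, 0.26, -0.03]
ft_force: [0.2, 0.6, 0.8]
gripper_width: 0.05
grasp_force: 0.0
t 3.7 shift now-axes [-3.   0.3 74.1] after-turn axes [-2.6  0.2 74.1] rotvec/5deg [-0.02 -0.07 -0.01] w 50.0 F [0.2 0.6 0.8]
3.75
t 3.75 shift now-axes [-3.3  0.2 74.3] after-turn axes [-2.8  0.1 74.3] rotvec/5deg [-0.02 -0.08 -0.01] w 49.9 F [-0.2 -0.2  0.2]
```

```bash

python3 -m inch '-3 0 20 0 0 0 50;0 0 25 0 0 0 50;0 0 20 0 0 0 50;0 0 8 0 0 0 50;0 0 0 0 0 0 50'
python3 -c "
from go import *
spin(2,30)"
```

```text
time: 4.38
eef_pos: [0.504, 0.145, 0.2567]
tool_rot: [0.959, 0.106, 0.26, -0.03]
ft_force: [-0.9, 0.2, -0.2]
gripper_width: 0.05
grasp_force: 0.0
t 4.375 shift now-axes [0.1 0.1 0.7] after-turn axes [0.1 0.1 0.7] rotvec/5deg [-0.02 -0.07 -0.01] w 50.0 F [-0.9  0.2 -0.2]
```

```bash

python3 -m inch '0 0 0 0 0 0 24;0 0 0 0 0 0 24;0 0 0 0 0 0 24;0 0 0 0 0 0 24'
python3 -c "
from go import *
spin(2,30)"
```

```text
time: 4.88
eef_pos: [0.5039, 0.1451, 0.2577]
tool_rot: [0.959, 0.106, 0.261, -0.03]
ft_force: [-5.1, -1.6, 6.7]
gripper_width: 0.0287
grasp_force: 59.3
t 4.875 shift now-axes [-0.4  0.2  1.5] after-turn axes [-0.3  0.2  1.5] rotvec/5deg [-0.02 -0.09 -0.01] w 28.7 F [-5.1 -1.6  6.7]
```

```bash

python3 -m inch '0 0 -10 0 0 0 24;0 0 -25 0 0 0 24;0 0 -30 0 0 0 24;0 0 -30 0 0 0 24;0 0 0 0 -1 0 24;0 0 0 0 -1 0 24;0 0 0 0 -1 0 24;0 0 0 0 -1 0 24;0 0 0 0 -1 0 24;0 0 0 0 -1 0 24;0 0 0 0 0 0 24'
python3 -c "
from go import *
desk(.48,.06,60,30)"
```

```text
time: 6.25
eef_pos: [0.4575, 0.1344, 0.3386]
tool_rot: [0.994, 0.11, 0.003, -0.002]
ft_force: [0.6, -0.1, -0.8]
gripper_width: 0.028
grasp_force: 60.2
t 6.25 shift now-axes [  5.   77.8 105.9] after-turn axes [  5.8  77.5 106.1] rotvec/5deg [-0.03 -0.08  0.01] w 28.0 F [ 0.6 -0.1 -0.8]
```

```bash

python3 -m inch '3 39 25 0 -0.08 0 24;2 39 25 0 0 0 24;0 0 40 0 0 0 24;0 0 16 0 0 0 24;0 0 0 0 0 0 24;0 0 0 0 0 0 24'
python3 -c "
from go import *
desk(.48,.06,3,30)"
```

```text
time: 7.0
eef_pos: [0.4798, 0.0602, 0.2338]
tool_rot: [0.994, 0.111, 0.001, -0.001]
ft_force: [0.0, -0.3, -0.8]
gripper_width: 0.0283
grasp_force: 60.2
t 7.0 shift now-axes [ 0.1  0.4 58.2] after-turn axes [ 0.2  0.2 58.2] rotvec/5deg [-0.02 -0.02  0.02] w 28.3 F [ 0.  -0.3 -0.8]
```

```bash

python3 -m inch '0 0 30 0 0 0 24;0 0 20 0 0 0 24;0 0 6 0 0 0 24;0 0 0 0 0 0 24;0 0 0 0 0 0 24'
python3 -m inch '0 0 1 0 0 0 24;0 0 1 0 0 0 24;0 0 0 0 0 0 24'
python3 -c "
from go import *
desk(.48,.06,3,30)"
```

```text
time: 7.62
eef_pos: [0.4797, 0.0598, 0.1774]
tool_rot: [0.994, 0.11, 0.001, -0.001]
ft_force: [-0.1, -0.3, -0.2]
gripper_width: 0.0282
grasp_force: 60.3
time: 8.0
eef_pos: [0.4797, 0.0597, 0.1762]
tool_rot: [0.994, 0.11, 0.0, -0.001]
ft_force: [-4.7, -1.4, 11.6]
gripper_width: 0.0284
grasp_force: 61.8
t 8.0 shift now-axes [ 0.4 -0.2  0.7] after-turn axes [ 0.4 -0.2  0.7] rotvec/5deg [-0.02 -0.    0.  ] w 28.4 F [-4.7 -1.4 11.6]
```

Contact at 11.6 N, so the nut is standing on the desk. I'll release, go up, and move to the spacer.

```bash

python3 -m inch '0 0 0 0 0 0 46;0 0 0 0 0 0 46;0 0 0 0 0 0 46;0 0 -30 0 0 0 50;0 0 -40 0 0 0 55;0 0 0 0 0 0 55'
python3 -c "
from go import *
desk(.4478,-.0108,4,34)"
```

```text
time: 8.75
eef_pos: [0.4807, 0.0597, 0.2472]
tool_rot: [0.994, 0.11, 0.003, -0.001]
ft_force: [0.7, -0.8, -0.4]
gripper_width: 0.0552
grasp_force: 0.0
t 8.75 shift now-axes [-47.9  61.7  70.7] after-turn axes [-47.5  61.7  71. ] rotvec/5deg [-0.02 -0.06  0.  ] w 55.2 F [ 0.7 -0.8 -0.4]
```

```bash

python3 -m inch '-24 31 0 0 -0.06 0 55;-24 31 0 0 0 0 55;0 0 30 0 0 0 55;0 0 30 0 0 0 55;0 0 10 0 0 0 55;0 0 0 0 0 0 55;0 0 0 0 0 0 55'
python3 -c "
from go import *
desk(.4478,-.0108,4,34)"
```

```text
time: 9.62
eef_pos: [0.446, -0.0113, 0.1751]
tool_rot: [0.994, 0.11, -0.002, -0.001]
ft_force: [0.2, -0.8, -0.2]
gripper_width: 0.0548
grasp_force: 0.0
t 9.625 shift now-axes [ 1.8 -0.2 -1.1] after-turn axes [ 1.8 -0.2 -1.1] rotvec/5deg [-0.02  0.05  0.01] w 54.8 F [ 0.2 -0.8 -0.2]
```

```bash

python3 -m inch '2 0 -1 0 0.05 0 55;0 0 0 0 0 0 28;0 0 0 0 0 0 28;0 0 0 0 0 0 28;0 0 0 0 0 0 28'
python3 -c "
from go import *
desk(.4478,-.0108,4,34)"
python3 -m inch '0 0 -40 0 0 0 28;0 0 -50 0 0 0 28;0 0 -50 0 0 0 28;0 0 -45 0 0 0 28;0 0 0 0 0 0 28'
python3 -c "
from go import *
spin(72,34)"
```

```text
time: 10.25
eef_pos: [0.4479, -0.011, 0.1763]
tool_rot: [0.994, 0.11, -0.0, -0.001]
ft_force: [-1.8, 0.9, 5.3]
gripper_width: 0.0327
grasp_force: 59.3
t 10.25 shift now-axes [-0.1 -0.2  0.1] after-turn axes [-0.1 -0.2  0.1] rotvec/5deg [-0.02  0.    0.01] w 32.7 F [-1.8  0.9  5.3]
time: 10.88
eef_pos: [0.4489, -0.0113, 0.3644]
tool_rot: [0.994, 0.11, 0.003, -0.0]
ft_force: [0.2, 0.2, -1.0]
gripper_width: 0.0326
grasp_force: 59.8
t 10.875 shift now-axes [  53.2 -140.4   48.2] after-turn axes [  22.3 -140.4   68.2] rotvec/5deg [-0.    5.93  0.  ] w 32.6 F [ 0.2  0.2 -1. ]
```

```bash

python3 -m inch '0 -47 0 0 0 0 28;0 -47 0 0 0 0 28;0 -46 0 0 0 0 28;0 0 0 0 1 0 28;0 0 0 0 1 0 28;0 0 0 0 1 0 28;0 0 0 0 1 0 28;0 0 0 0 1 0 28;0 0 0 0 0.95 0 28;22 0 0 0 0 0 28;0 0 0 0 0 0 28;0 0 0 0 0 0 28'
python3 -c "
from go import *
spin(72,34)"
```

```text
time: 12.38
eef_pos: [0.4352, 0.1292, 0.3702]
tool_rot: [0.961, 0.106, 0.253, -0.029]
ft_force: [-0.5, -0.5, -0.7]
gripper_width: 0.0324
grasp_force: 59.9
t 12.375 shift now-axes [ 5.  -0.1 64.6] after-turn axes [ 4.5 -0.3 64.7] rotvec/5deg [-0.02  0.1  -0.01] w 32.4 F [-0.5 -0.5 -0.7]
```

```bash

python3 -m inch '5 0 20 0 0.1 0 28;0 0 30 0 0 0 28;0 0 15 0 0 0 28;0 0 0 0 0 0 28;0 0 0 0 0 0 28'
python3 - <<'E'
from go import *
spin(4,34)
for n in("scene","top"):
    p,d=snap(n);np.savez(n+"2.npz",p=p,d=d)
e,A,o=me();b=e+A[:,2]*(tip(34)+4)/1000
for n in("scene","top"): print(n,"pred spacer bottom",proj(n,[b,O+ax*.058]).round(1).tolist())
a=np.load("scene2.npz")["p"][130:230,270:370];b=np.load("top2.npz")["p"][140:240,260:360]
save("n2.png",np.hstack([cv2.resize(x,(400,400),interpolation=cv2.INTER_CUBIC) for x in(a,b)]))
E
```

```text
time: 13.0
eef_pos: [0.4717, 0.1376, 0.3183]
tool_rot: [0.96, 0.106, 0.259, -0.03]
ft_force: [1.0, -0.8, -0.8]
gripper_width: 0.0325
grasp_force: 59.9
t 13.0 shift now-axes [-2.2  0.1 68.9] after-turn axes [-2.  -0.  68.9] rotvec/5deg [-0.02 -0.04 -0.01] w 32.5 F [ 1.  -0.8 -0.8]
scene pred spacer bottom [[309.2, 172.3], [310.3, 176.8]]
top pred spacer bottom [[320.9, 190.0], [320.4, 189.7]]
```

View pics/n2.png

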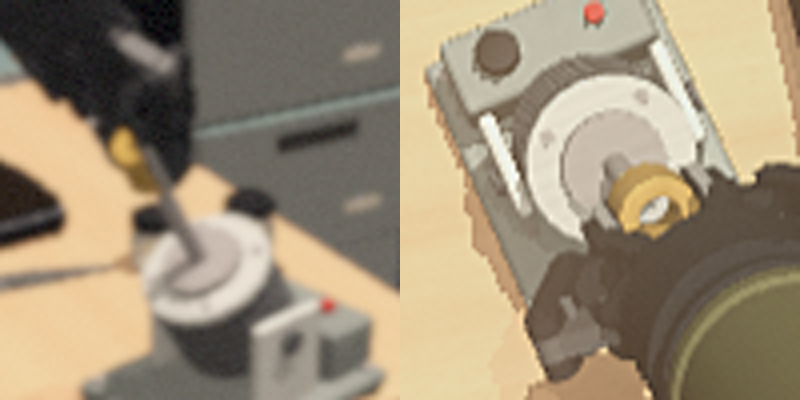

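Aligned in both views: the bore shows at about top (324,192), over the spindle tip. I'll insert in steps, watching the force.

```bash

python3 -m inch '-2 0 0 0 -0.04 0 28;0 0 10 0 0 0 28;0 0 10 0 0 0 28;0 0 0 0 0 0 28'
python3 -m inch '0 0 10 0 0 0 28;0 0 10 0 0 0 28;0 0 0 0 0 0 28'
python3 -c "
from go import *
spin(4,34)"
```

```text
time: 13.6
eef_pos: [0.4797, 0.1394, 0.2979]
tool_rot: [0.961, 0.106, 0.255, -0.029]
ft_force: [0.2, 0.4, 0.0]
gripper_width: 0.0329
grasp_force: 59.9
time: 13.98
eef_pos: [0.4895, 0.1416, 0.2808]
tool_rot: [0.96, 0.106, 0.256, -0.029]
ft_force: [-0.2, -0.2, -2.3]
gripper_width: 0.0322
grasp_force: 59.9
t 13.975 shift now-axes [ 1.   0.1 27.3] after-turn axes [ 0.9 -0.  27.3] rotvec/5deg [-0.02  0.04 -0.01] w 32.2 F [-0.2 -0.2 -2.3]
```

```bash

python3 -m inch '1 0 10 0 0.04 0 28;0 0 10 0 0 0 28;0 0 4 0 0 0 28;0 0 0 0 0 0 28'
python3 -m inch '0 0 2 0 0 0 28;0 0 0 0 0 0 28'
python3 -c "
from go import *
spin(4,34)"
```

```text
time: 14.48
eef_pos: [0.5021, 0.1445, 0.2612]
tool_rot: [0.96, 0.106, 0.258, -0.03]
ft_force: [0.1, 0.3, -0.3]
gripper_width: 0.0324
grasp_force: 59.9
time: 14.72
eef_pos: [0.5031, 0.1448, 0.2601]
tool_rot: [0.96, 0.106, 0.258, -0.03]
ft_force: [0.9, 0.2, -0.8]
gripper_width: 0.0324
grasp_force: 59.9
t 14.725 shift now-axes [-0.8  0.1  2.4] after-turn axes [-0.8  0.1  2.4] rotvec/5deg [-0.02 -0.03 -0.01] w 32.4 F [ 0.9  0.2 -0.8]
```

```bash

python3 -m inch '-1 0 1 0 0 0 28;0 0 1 0 0 0 28;0 0 1 0 0 0 28;0 0 0 0 0 0 28'
python3 -c "
from go import *
spin(4,34)"
python3 -m inch '0 0 1 0 0 0 28;0 0 0 0 0 0 28'
python3 -c "
from go import *
spin(4,34)"
```

```text
time: 15.22
eef_pos: [0.5035, 0.1449, 0.2574]
tool_rot: [0.96, 0.106, 0.258, -0.029]
ft_force: [-7.3, -1.4, 8.0]
gripper_width: 0.0327
grasp_force: 61.0
t 15.225 shift now-axes [ 0.2  0.2 -0.1] after-turn axes [ 0.2  0.2 -0.1] rotvec/5deg [-0.02 -0.02 -0.01] w 32.7 F [-7.3 -1.4  8. ]
time: 15.48
eef_pos: [0.5036, 0.145, 0.2574]
tool_rot: [0.96, 0.106, 0.258, -0.029]
ft_force: [-16.3, -4.4, 17.3]
gripper_width: 0.0328
grasp_force: 62.4
t 15.475 shift now-axes [ 0.1  0.2 -0.1] after-turn axes [ 0.1  0.2 -0.1] rotvec/5deg [-0.01 -0.02 -0.  ] w 32.8 F [-16.3  -4.4  17.3]
```

Seated on the flange, right at the expected height. I'll release and retreat.

```bash

python3 -m inch '0 0 -1 0 0 0 46;0 0 0 0 0 0 46;0 0 0 0 0 0 46;0 0 -20 0 0 0 50;0 0 -40 0 0 0 60;0 0 -40 0 0 0 75;0 0 0 0 -1 0 75;0 0 0 0 -1 0 75;0 0 0 0 -1 0 75;0 0 0 0 -1 0 75;0 0 0 0 -1 0 75;0 0 0 0 -1 0 75'
python3 - <<'E'
from go import *
p,d=snap("top");np.savez("top3.npz",p=p,d=d);q,_=snap("scene")
desk(.4355,.286,18,52)
save("n3.png",np.hstack([cv2.resize(x,(400,400),interpolation=cv2.INTER_CUBIC) for x in(q[130:230,270:370],p[140:240,260:360])]))
E
```

```text
time: 16.98
eef_pos: [0.4549, 0.1337, 0.3432]
tool_rot: [0.994, 0.11, -0.0, -0.001]
ft_force: [0.0, -0.2, -0.0]
gripper_width: 0.0748
grasp_force: 0.0
t 17.075 shift now-axes [  13.6 -152.5  155.6] after-turn axes [  13.7 -152.8  155.2] rotvec/5deg [-0.03 -0.01  0.01] w 75.1 F [0.1 0.7 0.4]
```

View pics/n3.png

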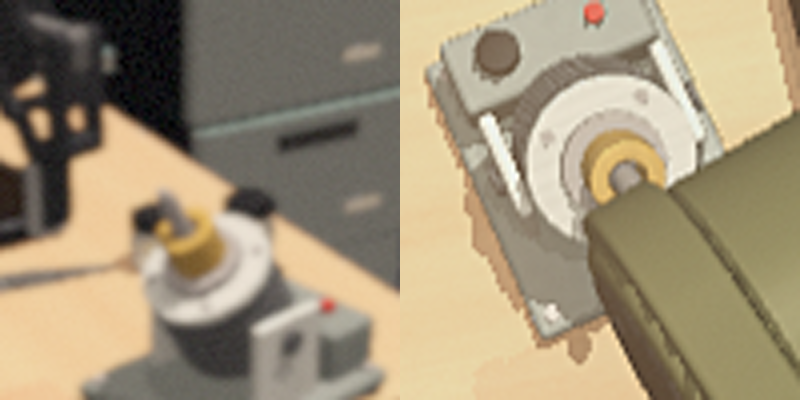

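Spacer sits home: top (316,183), scene (317,191). Now the lap.

```bash

python3 -m inch '5 -51 0 0 0 0 75;5 -51 0 0 0 0 75;4 -50 0 0 0 0 75;0 0 40 0 0 0 75;0 0 45 0 0 0 75;0 0 30 0 0 0 75;0 0 0 0 0 0 75;0 0 0 0 0 0 75'
python3 -c "
from go import *
desk(.4355,.286,18,52)"
```

```text
time: 18.08
eef_pos: [0.4359, 0.2858, 0.2299]
tool_rot: [0.994, 0.11, 0.002, -0.002]
ft_force: [-0.1, -0.1, -0.5]
gripper_width: 0.0753
grasp_force: 0.0
t 18.075 shift now-axes [-0.6 -0.2 42.3] after-turn axes [-0.4 -0.3 42.3] rotvec/5deg [-0.03 -0.06  0.01] w 75.3 F [-0.1 -0.1 -0.5]
```

```bash

python3 -m inch '0 0 25 0 -0.06 0 75;0 0 17 0 0 0 70;0 0 0 0 0 0 70;0 0 0 0 0 0 70'
python3 -c "
from go import *
desk(.4355,.286,18,52)"
```

```text
time: 18.58
eef_pos: [0.4358, 0.2858, 0.1876]
tool_rot: [0.994, 0.11, -0.001, -0.001]
ft_force: [-0.5, 0.6, 1.0]
gripper_width: 0.0698
grasp_force: 0.0
t 18.575 shift now-axes [-0.2 -0.3 -0.1] after-turn axes [-0.2 -0.3 -0.1] rotvec/5deg [-0.03  0.02  0.01] w 69.8 F [-0.5  0.6  1. ]
```

```bash

python3 -m inch '0 0 0 0 0 0 46;0 0 0 0 0 0 46;0 0 0 0 0 0 46;0 0 0 0 0 0 46'
python3 -c "
from go import *
desk(.4355,.286,18,52)"
python3 -m inch '0 0 -3 0 0 0 46;0 0 -3 0 0 0 46;0 0 0 0 0 0 46'
```

```text
time: 19.08
eef_pos: [0.4359, 0.2861, 0.1881]
tool_rot: [0.994, 0.11, -0.0, -0.001]
ft_force: [-1.3, -0.9, 4.7]
gripper_width: 0.0501
grasp_force: 62.3
t 19.075 shift now-axes [-0.4 -0.   0.5] after-turn axes [-0.4 -0.   0.5] rotvec/5deg [-0.03  0.01  0.01] w 50.1 F [-1.3 -0.9  4.7]
time: 19.45
eef_pos: [0.4354, 0.2855, 0.1928]
tool_rot: [0.994, 0.11, -0.001, -0.001]
ft_force: [0.2, 0.1, -2.0]
gripper_width: 0.05
grasp_force: 62.6
```

```bash

python3 - <<'E'
from go import *
q,_=snap("scene");p,_=snap("top")
for n in("scene","top"):print(n,proj(n,[[.4355,.286,.0],[.4355,.286,.02]]).round(0).tolist())
save("n4.png",np.hstack([cv2.resize(x,(400,400),interpolation=cv2.INTER_CUBIC) for x in(q[195:245,215:265],p[240:320,225:305])]))
E
```

```text
scene [[240.0, 227.0], [239.0, 220.0]]
top [[267.0, 283.0], [266.0, 283.0]]
```

View pics/n4.png

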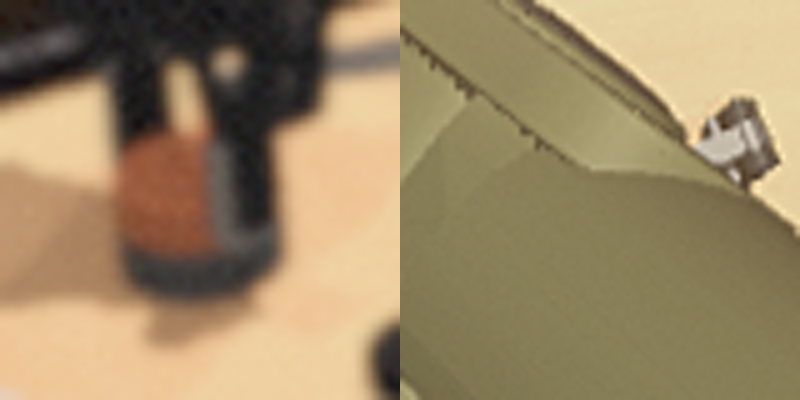

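```bash

python3 - <<'E'
from go import *
q,_=snap("scene");p=np.load("scene0.npz")["p"]
for n,im in(("before",p),("now",q)):
    b=im[212:240,233:240].astype(float).mean(1);print(n);print([(212+i,*b[i].astype(int)) for i in range(len(b))])
E
```

```text
before
[(212, np.int64(237), np.int64(194), np.int64(147)), (213, np.int64(233), np.int64(175), np.int64(128)), (214, np.int64(223), np.int64(154), np.int64(109)), (215, np.int64(208), np.int64(135), np.int64(94)), (216, np.int64(207), np.int64(132), np.int64(92)), (217, np.int64(217), np.int64(140), np.int64(97)), (218, np.int64(223), np.int64(145), np.int64(100)), (219, np.int64(215), np.int64(139), np.int64(96)), (220, np.int64(211), np.int64(137), np.int64(94)), (221, np.int64(219), np.int64(146), np.int64(101)), (222, np.int64(209), np.int64(136), np.int64(94)), (223, np.int64(178), np.int64(110), np.int64(74)), (224, np.int64(154), np.int64(91), np.int64(62)), (225, np.int64(154), np.int64(91), np.int64(62)), (226, np.int64(153), np.int64(91), np.int64(65)), (227, np.int64(132), np.int64(84), np.int64(64)), (228, np.int64(96), np.int64(72), np.int64(63)), (229, np.int64(70), np.int64(62), np.int64(59)), (230, np.int64(72), np.int64(65), np.int64(60)), (231, np.int64(103), np.int64(87), np.int64(72)), (232, np.int64(161), np.int64(135), np.int64(102)), (233, np.int64(208), np.in
[... 1048 characters left out ...]
 np.int64(117), np.int64(75), np.int64(58)), (227, np.int64(86), np.int64(65), np.int64(58)), (228, np.int64(64), np.int64(59), np.int64(57)), (229, np.int64(62), np.int64(58), np.int64(57)), (230, np.int64(64), np.int64(59), np.int64(57)), (231, np.int64(78), np.int64(66), np.int64(58)), (232, np.int64(114), np.int64(89), np.int64(71)), (233, np.int64(149), np.int64(114), np.int64(85)), (234, np.int64(169), np.int64(131), np.int64(95)), (235, np.int64(175), np.int64(135), np.int64(98)), (236, np.int64(178), np.int64(138), np.int64(100)), (237, np.int64(191), np.int64(150), np.int64(111)), (238, np.int64(214), np.int64(173), np.int64(130)), (239, np.int64(232), np.int64(190), np.int64(144))]
```

```bash

python3 -m inch '0 0 -3 0 0 0 46;0 0 0 0 0 0 46'
python3 - <<'E'
from go import *
q,_=snap("scene")
b=q[222:237,233:240].astype(float).mean(1);print([(222+i,*b[i].astype(int).tolist()) for i in range(len(b))])
desk(.4355,.286,18,52)
E
```

```text
time: 19.85
eef_pos: [0.4355, 0.2856, 0.1959]
tool_rot: [0.994, 0.11, -0.001, -0.001]
ft_force: [0.5, -0.1, -1.4]
gripper_width: 0.0499
grasp_force: 62.6
[(222, 141, 82, 56), (223, 139, 81, 56), (224, 127, 77, 56), (225, 102, 69, 57), (226, 79, 63, 59), (227, 67, 62, 61), (228, 62, 58, 57), (229, 59, 56, 54), (230, 64, 58, 56), (231, 80, 69, 61), (232, 112, 87, 69), (233, 145, 111, 82), (234, 164, 126, 92), (235, 172, 132, 96), (236, 181, 140, 102)]
t 19.9 shift now-axes [ 0.1 -0.4  8.2] after-turn axes [ 0.1 -0.5  8.2] rotvec/5deg [-0.02  0.03  0.01] w 50.2 F [-0.5  0.9 -0.8]
```

The copper edge rises while the dark lap's bottom edge stays at row 232, so the copper lap is coming off alone. I'll lift it away.

```bash

python3 -m inch '0 0 -20 0 0 0 46;0 0 -40 0 0 0 46;0 0 -50 0 0 0 46;0 0 -50 0 0 0 46;0 0 -15 0 0 0 46;0 0 0 0 0 0 46'
python3 -c "
from go import *
spin(75,52)"
```

```text
time: 20.65
eef_pos: [0.436, 0.2853, 0.3709]
tool_rot: [0.994, 0.11, -0.001, -0.001]
ft_force: [0.4, -0.2, -2.4]
gripper_width: 0.0503
grasp_force: 62.9
t 20.65 shift now-axes [  1.1 152.   53.7] after-turn axes [-26.  151.8  47.4] rotvec/5deg [-0.03  6.02 -0.  ] w 50.3 F [ 0.4 -0.2 -2.4]
```

```bash

python3 -m inch '0 50 0 0 0 0 46;0 50 0 0 0 0 46;0 52 0 0 0 0 46;0 0 0 0 1 0 46;0 0 0 0 1 0 46;0 0 0 0 1 0 46;0 0 0 0 1 0 46;0 0 0 0 1 0 46;0 0 0 0 1 0 46;-25 0 0 0 0 0 46;0 0 30 0 0 0 46;0 0 0 0 0 0 46'
python3 -c "
from go import *
spin(75,52)"
```

```text
time: 22.15
eef_pos: [0.461, 0.1348, 0.3271]
tool_rot: [0.962, 0.106, 0.251, -0.029]
ft_force: [0.4, -0.4, -1.2]
gripper_width: 0.05
grasp_force: 63.2
t 22.15 shift now-axes [ 3.3 -0.4 13.6] after-turn axes [ 3.1 -0.4 13.7] rotvec/5deg [-0.02  0.14 -0.01] w 50.0 F [ 0.4 -0.4 -1.2]
```

```bash

python3 -m inch '3 0 0 0 0.14 0 46;0 0 0 0 0 0 46;0 0 0 0 0 0 46'
python3 -c "
from go import *
spin(24,52)"
```

```text
time: 22.52
eef_pos: [0.4652, 0.1361, 0.334]
tool_rot: [0.959, 0.106, 0.262, -0.03]
ft_force: [-0.4, -0.8, -2.1]
gripper_width: 0.0501
grasp_force: 63.3
t 22.525 shift now-axes [-4.8  0.  68.4] after-turn axes [-4.1 -0.1 68.4] rotvec/5deg [-0.02 -0.12 -0.01] w 50.1 F [-0.4 -0.8 -2.1]
```

```bash

python3 -m inch '-3 0 10 0 -0.08 0 46;0 0 10 0 0 0 46;0 0 0 0 0 0 46;0 0 0 0 0 0 46'
python3 -c "
from go import *
spin(24,52)"
```

```text
time: 23.02
eef_pos: [0.4725, 0.1378, 0.3144]
tool_rot: [0.96, 0.106, 0.258, -0.03]
ft_force: [-0.1, -0.3, -2.2]
gripper_width: 0.0506
grasp_force: 63.2
t 23.025 shift now-axes [-0.9  0.1 47.7] after-turn axes [-0.8 -0.1 47.7] rotvec/5deg [-0.02 -0.02 -0.01] w 50.6 F [-0.1 -0.3 -2.2]
```

```bash

python3 -m inch '-1 0 10 0 0 0 46;0 0 10 0 0 0 46;0 0 0 0 0 0 46'
python3 -m inch '0 0 10 0 0 0 46;0 0 8 0 0 0 46;0 0 0 0 0 0 46'
python3 -c "
from go import *
spin(24,52)"
```

```text
time: 23.4
eef_pos: [0.4813, 0.1397, 0.2955]
tool_rot: [0.96, 0.106, 0.257, -0.03]
ft_force: [-0.1, -0.4, -1.5]
gripper_width: 0.0502
grasp_force: 63.3
time: 23.78
eef_pos: [0.4902, 0.1418, 0.2803]
tool_rot: [0.96, 0.106, 0.257, -0.03]
ft_force: [0.5, -1.2, -1.4]
gripper_width: 0.0501
grasp_force: 63.3
t 23.775 shift now-axes [ 0.6 -0.   9.1] after-turn axes [ 0.6 -0.   9.1] rotvec/5deg [-0.02 -0.01 -0.01] w 50.1 F [ 0.5 -1.2 -1.4]
```

```bash

python3 -m inch '0 0 5 0 0 0 46;0 0 3 0 0 0 46;0 0 0 0 0 0 46;0 0 1 0 0 0 46;0 0 0 0 0 0 46'
python3 -c "
from go import *
spin(24,52)"
python3 -m inch '0 0 1 0 0 0 46;0 0 0 0 0 0 46'
python3 -c "
from go import *
spin(24,52)"
```

```text
time: 24.4
eef_pos: [0.4946, 0.1428, 0.2735]
tool_rot: [0.96, 0.106, 0.258, -0.03]
ft_force: [-0.6, -0.0, -1.8]
gripper_width: 0.0501
grasp_force: 63.3
t 24.4 shift now-axes [-0.  0.  1.] after-turn axes [-0.  0.  1.] rotvec/5deg [-0.02 -0.03 -0.01] w 50.1 F [-0.6 -0.  -1.8]
time: 24.65
eef_pos: [0.4951, 0.143, 0.273]
tool_rot: [0.96, 0.106, 0.258, -0.029]
ft_force: [-4.0, -0.7, 3.7]
gripper_width: 0.0499
grasp_force: 63.9
t 24.65 shift now-axes [-0.1  0.1  0.3] after-turn axes [-0.1  0.1  0.3] rotvec/5deg [-0.02 -0.03 -0.01] w 49.9 F [-4.  -0.7  3.7]
```

```bash

python3 -m inch '0 0 1 0 0 0 46;0 0 0 0 0 0 46'
python3 -m inch '0 0 -1 0 0 0 66;0 0 0 0 0 0 70;0 0 0 0 0 0 70;0 0 -20 0 0 0 70;0 0 -40 0 0 0 70;0 0 -40 0 0 0 60;0 0 0 0 -1 0 60;0 0 0 0 -1 0 60;0 0 0 0 -1 0 55;0 0 0 0 -1 0 55;0 0 0 0 -1 0 55;0 0 0 0 -1 0 55'
python3 - <<'E'
from go import *
p,d=snap("top");q,_=snap("scene")
desk(.48,.06,4,30)
save("n5.png",np.hstack([cv2.resize(x,(400,400),interpolation=cv2.INTER_CUBIC) for x in(q[130:230,270:370],p[140:240,260:360])]))
W=pts("top",d);W[d<=0]=np.nan;hsv=cv2.cvtColor(p,cv2.COLOR_RGB2HSV)
m=(hsv[...,0]>98)&(hsv[...,0]<125)&(hsv[...,1]>70)&(W[...,1]<.13)&(W[...,1]>0)&(W[...,0]<.53)&(W[...,2]<.04)
print("nut",m.sum(),np.nanmedian(W[m],0),(np.nanmin(W[m],0)+np.nanmax(W[m],0))/2 if m.any() else 0)
E
```

```text
time: 24.9
eef_pos: [0.4952, 0.1431, 0.273]
tool_rot: [0.96, 0.106, 0.258, -0.029]
ft_force: [-14.4, -3.8, 14.3]
gripper_width: 0.0499
grasp_force: 65.5
time: 26.4
eef_pos: [0.4464, 0.1318, 0.359]
tool_rot: [0.994, 0.11, -0.0, -0.001]
ft_force: [0.3, -0.6, -0.7]
gripper_width: 0.0549
grasp_force: 0.0
t 26.5 shift now-axes [ 16.3  77.8 181.9] after-turn axes [ 16.6  77.4 182.1] rotvec/5deg [-0.03 -0.02  0.  ] w 55.1 F [0.7 0.  0.3]
nut 0 [nan nan nan] 0
  return np.nanmean(a, axis, out=out, keepdims=keepdims)
```

View pics/n5.png

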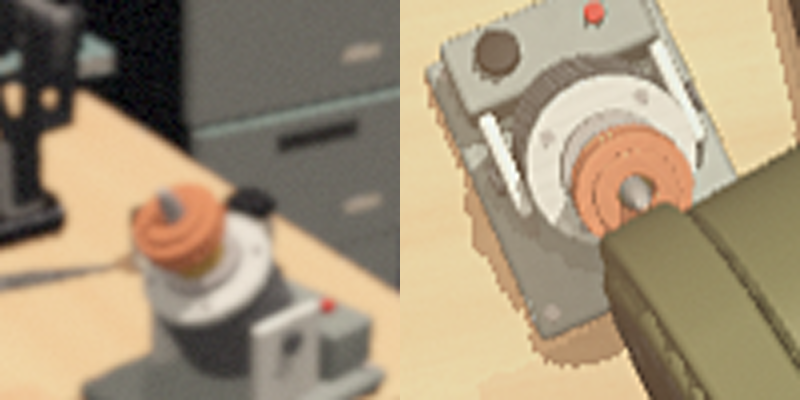

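The lap sits flush, boss up: top (318,188), scene (315,186). The arm hides the nut in the top view, so I'll check it in the scene view.

```bash

python3 - <<'E'
from go import *
q,d=snap("scene");W=pts("scene",d);c=proj("scene",[[.48,.06,.011],[.48,.06,.022]]);print(c.round(0))
hsv=cv2.cvtColor(q,cv2.COLOR_RGB2HSV);u,v=c[0].astype(int)
m=np.zeros((400,640),bool);m[v-20:v+21,u-20:u+21]=1
m&=(hsv[...,0]>98)&(hsv[...,0]<130)&(hsv[...,1]>60)&(d>0)
w=W[m];ys,xs=np.where(m);print(m.sum(),xs.min(),xs.max(),ys.min(),ys.max());t=w[w[:,2]>.015]
print("mid px",(xs.min()+xs.max())/2,(ys.min()+ys.max())/2,"z",np.percentile(w[:,2],[5,50,95]),"top ctr",(t.min(0)+t.max(0))/2,np.ptp(t,axis=0))
E
```

```text
[[300. 267.]
 [300. 262.]]
146 293 305 261 274
mid px 299.0 267.5 z [0.00608475 0.01554606 0.02057159] top ctr [0.47554733 0.05725577 0.01854233] [0.02524073 0.02530937 0.00629672]
```

```bash

python3 -m inch '7 39 0 0 0 0 50;7 39 0 0 0 0 50;0 0 50 0 0 0 50;0 0 50 0 0 0 50;0 0 45 0 0 0 50;0 0 0 0 0 0 50;0 0 0 0 0 0 50'
python3 -c "
from go import *
desk(.478,.06,4,30)"
```

```text
time: 27.42
eef_pos: [0.478, 0.0593, 0.2156]
tool_rot: [0.994, 0.11, 0.003, -0.001]
ft_force: [0.4, 0.8, 0.2]
gripper_width: 0.05
grasp_force: 0.0
t 27.425 shift now-axes [-0.  -0.6 39. ] after-turn axes [ 0.2 -0.7 39. ] rotvec/5deg [-0.02 -0.06  0.01] w 50.0 F [0.4 0.8 0.2]
```

```bash

python3 -m inch '0 -1 25 0 -0.05 0 50;0 0 14 0 0 0 50;0 0 0 0 0 0 50;0 0 0 0 0 0 24;0 0 0 0 0 0 24;0 0 0 0 0 0 24;0 0 0 0 0 0 24'
python3 -c "
from go import *
desk(.478,.06,4,30)"
python3 -m inch '0 0 -40 0 0 0 24;0 0 -50 0 0 0 24;0 0 -50 0 0 0 24;0 0 -45 0 0 0 24;0 0 0 0 0 0 24'
python3 -c "
from go import *
spin(75,30)"
```

```text
time: 28.3
eef_pos: [0.4777, 0.0603, 0.1763]
tool_rot: [0.994, 0.11, 0.0, -0.001]
ft_force: [-1.2, -0.1, 6.0]
gripper_width: 0.0284
grasp_force: 59.5
t 28.3 shift now-axes [ 0.2  0.4 -0.3] after-turn axes [ 0.2  0.4 -0.3] rotvec/5deg [-0.02 -0.    0.01] w 28.4 F [-1.2 -0.1  6. ]
time: 28.92
eef_pos: [0.4786, 0.0602, 0.3643]
tool_rot: [0.994, 0.11, 0.003, -0.001]
ft_force: [-0.5, -0.6, -0.5]
gripper_width: 0.0281
grasp_force: 59.4
t 28.925 shift now-axes [  7.  -77.1  45. ] after-turn axes [-16.2 -77.1  42.5] rotvec/5deg [-0.01  5.92  0.  ] w 28.1 F [-0.5 -0.6 -0.5]
```

```bash

python3 -m inch '0 -39 0 0 0 0 24;0 -38 0 0 0 0 24;0 0 0 0 1 0 24;0 0 0 0 1 0 24;0 0 0 0 1 0 24;0 0 0 0 1 0 24;0 0 0 0 1 0 24;0 0 0 0 1 0 24;-14 0 0 0 0 0 24;0 0 30 0 0 0 24;0 0 0 0 0 0 24;0 0 0 0 0 0 24'
python3 -c "
from go import *
spin(75,30)"
```

```text
time: 30.42
eef_pos: [0.4629, 0.1356, 0.327]
tool_rot: [0.961, 0.106, 0.255, -0.029]
ft_force: [0.3, -0.2, 0.4]
gripper_width: 0.0284
grasp_force: 59.4
t 30.425 shift now-axes [ 1.4 -0.1  9.6] after-turn axes [ 1.4 -0.1  9.6] rotvec/5deg [-0.02  0.04 -0.01] w 28.4 F [ 0.3 -0.2  0.4]
```

```bash

python3 -m inch '1 0 10 0 0.04 0 24;0 0 8 0 0 0 24;0 0 0 0 0 0 24;0 0 0 0 0 0 24'
python3 - <<'E'
from go import *
spin(44,30)
p,d=snap("top");q,d2=snap("scene")
e,A,o=me()
for n,im,dd in(("top",p,d),("scene",q,d2)):
    W=pts(n,dd);hsv=cv2.cvtColor(im,cv2.COLOR_RGB2HSV)
    L=(W-O)@np.c_[ex,ey,ax]*1000
    m=(dd>0)&(np.abs(L[...,0])<22)&(np.abs(L[...,1])<22)&(L[...,2]>55)&(hsv[...,0]>98)&(hsv[...,0]<130)&(hsv[...,1]>60)
    if m.any(): print(n,m.sum(),"bounds in spindle frame",np.percentile(L[m],[2,50,98],axis=0).round(1).tolist())
save("n6.png",np.hstack([cv2.resize(x,(400,400),interpolation=cv2.INTER_CUBIC) for x in(q[140:210,275:345],p[150:220,285:355])]))
E
```

```text
time: 30.92
eef_pos: [0.4729, 0.1379, 0.312]
tool_rot: [0.96, 0.106, 0.258, -0.03]
ft_force: [0.6, 0.5, -0.4]
gripper_width: 0.0283
grasp_force: 59.4
t 30.925 shift now-axes [ 0.   0.  22.5] after-turn axes [ 0.1 -0.  22.5] rotvec/5deg [-0.02 -0.02 -0.01] w 28.3 F [ 0.6  0.5 -0.4]
top 63 bounds in spindle frame [[1.3, -11.7, 76.0], [9.5, -0.8, 84.6], [14.3, 11.0, 87.2]]
scene 56 bounds in spindle frame [[-14.3, -18.9, 70.5], [-10.7, 1.5, 82.3], [0.4, 16.7, 111.3]]
```

View pics/n6.png

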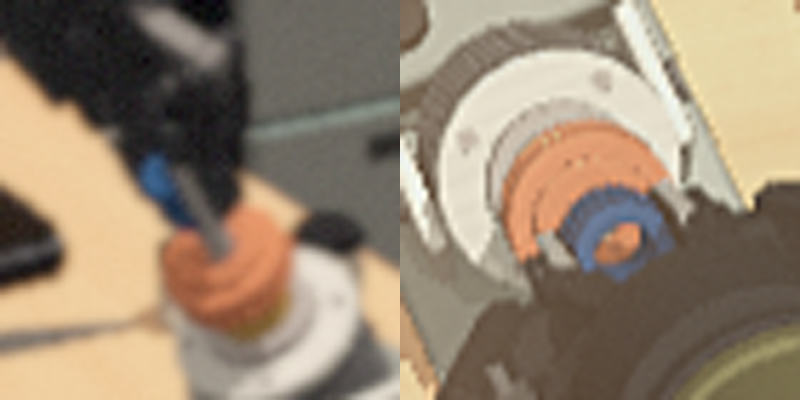

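The nut is held centred, x from -14 to +14 mm in the spindle frame, with the bore at top (324,191). I'll insert it.

```bash

python3 -m inch '0 0 7 0 0 0 24;0 0 7 0 0 0 24;0 0 5 0 0 0 24;0 0 0 0 0 0 24'
python3 -c "
from go import *
spin(44,30)"
python3 -m inch '0 0 1 0 0 0 24;0 0 1 0 0 0 24;0 0 1 0 0 0 24;0 0 0 0 0 0 24'
python3 -c "
from go import *
spin(44,30)"
```

```text
time: 31.52
eef_pos: [0.4822, 0.1399, 0.2949]
tool_rot: [0.96, 0.106, 0.257, -0.03]
ft_force: [0.1, 0.5, -0.3]
gripper_width: 0.0286
grasp_force: 59.4
t 31.525 shift now-axes [ 0.4 -0.   2.9] after-turn axes [ 0.4 -0.   2.9] rotvec/5deg [-0.02 -0.   -0.01] w 28.6 F [ 0.1  0.5 -0.3]
time: 32.02
eef_pos: [0.4836, 0.1403, 0.293]
tool_rot: [0.96, 0.106, 0.258, -0.03]
ft_force: [0.1, 0.0, -1.4]
gripper_width: 0.0283
grasp_force: 59.4
t 32.025 shift now-axes [ 0.  -0.   0.6] after-turn axes [ 0.  -0.   0.6] rotvec/5deg [-0.02 -0.02 -0.01] w 28.3 F [ 0.1  0.  -1.4]
```

```bash

python3 -m inch '0 0 1 0 0 0 24;0 0 0 0 0 0 24;0 0 1 0 0 0 24;0 0 0 0 0 0 24'
python3 -c "
from go import *
spin(44,30)"
```

```text
time: 32.52
eef_pos: [0.4846, 0.1406, 0.2924]
tool_rot: [0.96, 0.106, 0.258, -0.029]
ft_force: [-8.4, -2.0, 9.7]
gripper_width: 0.0282
grasp_force: 60.9
t 32.525 shift now-axes [-0.5  0.1 -0.5] after-turn axes [-0.5  0.1 -0.5] rotvec/5deg [-0.02 -0.03 -0.01] w 28.2 F [-8.4 -2.   9.7]
```

Seated. I'll release, retreat, and check the stack and the bystanders.

```bash

python3 -m inch '0 0 0 0 0 0 46;0 0 0 0 0 0 46;0 0 0 0 0 0 46;0 0 -20 0 0 0 50;0 0 -40 0 0 0 50;0 0 -50 0 0 0 50;0 50 0 0 0 0 50;0 50 0 0 0 0 50;0 50 0 0 0 0 50;0 50 0 0 0 0 50;0 0 0 0 0 0 50;0 0 0 0 0 0 50'
python3 - <<'E'
from go import *
p,d=snap("top");q,d2=snap("scene")
W=pts("top",d);W[d<=0]=np.nan;hsv=cv2.cvtColor(p,cv2.COLOR_RGB2HSV)
L=(W-O)@np.c_[ex,ey,ax]*1000
m=(np.abs(L[...,0])<25)&(np.abs(L[...,1])<25)&(L[...,2]>50)&(hsv[...,0]>98)&(hsv[...,0]<130)&(hsv[...,1]>60)
t=m&(L[...,2]>57)
print("nut",m.sum(),np.percentile(L[m],[2,50,98],axis=0).round(1).tolist(),"topface med",np.median(L[t],0))
for k,(u,v) in dict(low=(266,283),j1=(337,258)).items():
    w=W[v-16:v+17,u-16:u+17].reshape(-1,3);w=w[w[:,2]>.008];print(k,((w.min(0)+w.max(0))/2).round(3),np.median(w,0).round(3))
save("n7.png",np.hstack([cv2.resize(x,(400,400),interpolation=cv2.INTER_CUBIC) for x in(q[140:210,285:355],p[110:310,180:380])]))
E
```

```text
time: 34.02
eef_pos: [0.4745, -0.0664, 0.3857]
tool_rot: [0.96, 0.106, 0.257, -0.03]
ft_force: [0.2, 0.8, 0.2]
gripper_width: 0.0499
grasp_force: 0.0
nut 4 [[2.8, -12.0, 61.5], [7.7, -6.0, 62.3], [11.7, 1.0, 63.2]] topface med [ 7.69591845 -6.03146275 62.28932227]
low [0.436 0.287 0.015] [0.435 0.286 0.017]
j1 [0.453 0.148 0.028] [0.453 0.148 0.043]
```

View pics/n7.png

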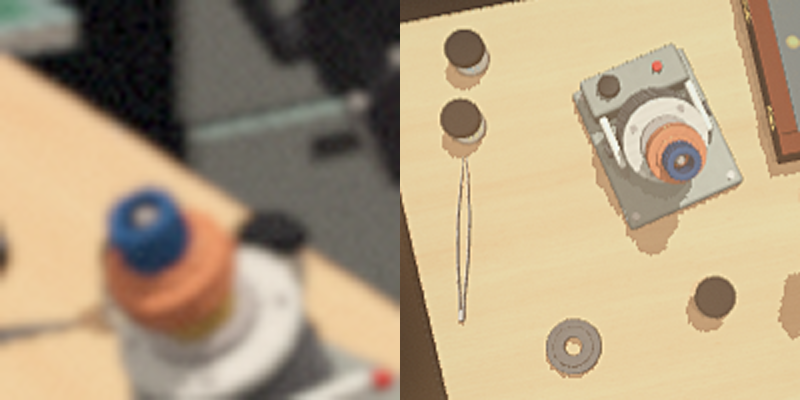

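The last view shows spacer, copper lap and nut stacked flush. The nut's top face is at 62 mm, as expected. The dark lap, at top (266,283), and the jars are in place.

```bash
python3 -c "
from station import r
print(r.hand_in())"
```

```text
the job is handed in; nothing more can be done
None
```

The job is handed in at about 34 s: spacer, copper lap and nut sit stacked flush on the spindle in the last pictures, the dark lap and jar 1 measure where they started, and jars 2 and 3 look untouched, but `r.hand_in()` returned no verdict.

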